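Lay up the breakfast caddy and leave the cook's things

TASK

Lay up the breakfast caddy for the table: from the front of the worktop put the salt shaker, the pepper mill, the jam jar and the tea box into it, each standing upright on the caddy's base in the opening cut to its size; lower them in, do not drop them. The two spice jars and the food tin among them belong to the cook: leave them where they are.

Things in the scene. Friction and masses are not known exactly. Their poses are not given: they have to be found in the camera images.
- caddy: Breakfast caddy, fixed, at any angle: low dark wooden stand, 196 (x) x 228 (y) mm, 36 mm high, a steel carrying bar on each short end (sticks out 18 mm along +y and -y). Origin: centre of its underside on the worktop; z up. Its deck (top at z = 36 mm) has four openings down to the base board (z = 8 mm), each about 8 mm wider all round than its thing; centres: see the things.
- salt_shaker: To go in the caddy. Short clear shaker with grey holed top; round, 44 mm across up to 74 mm, then about 34 mm, 90 mm high. Upright at the start. Its opening: the smallest round one, 60 mm, at the caddy's x = -47, y = -74 mm, beside a short side of the rectangle. Origin: centre of its underside; z axis up.
- pepper_mill: To go in the caddy. Turned wooden mill; round, 58 mm across at the foot, slimmer above, 190 mm high; its round head (138 to 178 mm up, 50 mm across, does not turn) is the place to grip. Upright at the start. Its opening: the middle-sized round one, 74 mm, at the caddy's x = +47, y = -52 mm, next to the smallest. Origin: centre of its underside; z axis up.
- jam_jar: To go in the caddy. Squat amber glass jar, blank paper label, flat steel lid; round, 68 mm across up to 58 mm, lid 63 mm across at 66 to 81 mm. Upright at the start. Its opening: the largest round one, 84 mm, at the caddy's x = +47, y = +58 mm, beside a long side of the rectangle. Origin: centre of its underside; z axis up.
- tea_box: To go in the caddy. The rigid green carton at the front (not the one far back), 67 (x) x 122 (y) mm, 75 mm high, standing on its base. Its opening: the only rectangle, 82 (x) x 138 (y) mm, at the caddy's x = -47, y = +35 mm; its y axis along the caddy's y, either way round. Carry it clear of the microwave's near corner. Origin: centre of its underside; z axis up.
- spice_jar_1: Spice jar, not for the caddy: slim jar with printed label and tall black cap, round, 41 mm across, 105 mm high, upright. Origin: centre of its underside; z axis up.
- spice_jar_2: A second spice jar of the same shape and size, not for the caddy: 41 mm across, 105 mm high, black cap, upright. Origin: centre of its underside; z axis up.
- tin: Food tin at the front, not for the caddy: bare steel rims and lid, printed paper band, round, 75 mm across, 58 mm high. Origin: centre of its underside; z axis up.
Things that resemble listed ones, but are neither listed nor needed, are in the scene too. Leave any purple look-alike of the tin alone.

How it is judged:
By the outcome, as a careful person would: the job done as asked, in the order asked, and still so for the second after the job is handed in, with the robot touching nothing.
It also fails if it takes over 109 s, if anything falls off the work surface, if the arm or the gripper's body presses on something with over 40 N, if the wrist force passes 120 N, or if a joint passes its speed limit or range.

ROBOT

A 6-joint arm with a two-finger parallel gripper is mounted at the origin on a cart in front of the work surface, level with it; the furniture and walls round the work are solid. World frame = base frame: x ahead of the robot, y to its left, z up, the work surface at z = 0. Lengths are in m, angles in rad, forces in N, time in s.
With the tool pointing down it reaches from about 0.3 to 0.95 m from the base axis. Payload 3.1 kg.
Tool frame: the origin (TCP) lies at the very end of the fingers, on their centre line; the grasp point (between the pads) lies 19 mm behind it; z points along the fingers, y is the line along which they close (so a half turn about z gives the same grasp; the last joint's range is limited). The gripper opens to 85 mm and grips with 20 to 120 N. Pads are 22 mm wide; open, the fingers measure 114 mm over their backs; the gripper's body (76 mm by 85 mm) begins 54 mm behind the grasp point. The pads swing forward as they close: fully open they stand 13 mm farther back than shut.
Start: joints at [-1.399, 0.308, 1.634, -0, 1.2, -0.07], TCP at [0.15, -0.607, 0.231] pointing down, gripper open.
Joint ranges: [-3.06, 3.06], [-0.79, 1.96], [0.05, 2.63], [-1.19, 4.34], [0.05, 2.64], [-2.94, 2.94]. Speed limits (rad/s): [2.79, 2.79, 3.14, 3.14, 3.14, 3.14].

INTERFACE

Orientations are given as a unit quaternion [x, y, z, w].
In Python, from workcell import ctrl, cams, order gives the robot as it stands. The module is installed in compiled form; this text tells all that it offers.
- The arm moves only by the tool send_rows, never from a script. Its arguments are lists of equal length, an entry for each row: "dp": the shift along the tool's x, y, z as a fraction of full scale, a list of three; "rot": the turn, a rotation vector about the tool's x, y, z as a fraction of full scale, a list of three. In form: {"dp": [[dx, dy, dz], ...], "rot": [[ax, ay, az], ...]}. A call has 1 to 5 rows; each row shifts and turns the commanded pose from where the row before left it, along the tool's axes as they then stand; what a row does not reach is not made up. Full scale, the value 1, is 20 cm for a shift and 180 degrees for a turn. A row lasts 1/8 s, in which the tool goes at most 62.5 mm and 10.7 degrees, less where a joint would pass 70% of its speed; a pose out of reach is approached as far as the arm can. A call with a number of a shift or a turn outside -1 to 1 is refused whole. A call with a gripper value outside its range is refused whole. "jaw" is the closure, from 0 (fully open) to 1 (shut), set as the call begins (left out, the last holds). The fingers move at their own pace and stop on an object; "newtons" is the grip in N (left out, the last holds). Time passes only in rows, so rows that do not move let the fingers close. It gives the time, the measured TCP pose, the force, the opening and the grip force at its end, in the units of the state.
- ctrl.sense(): the state, without advancing time (a new reading comes with each control period).
- cams.capture(name): name is "scene" or "top"; returns (picture, depth): 420x560x3 uint8, blue, green, red; 420x560 float32, m along the optical axis (not along the pixel's ray), 0 where there is no reading.
- cams.calibration(name): a dict with "intrinsics" (3x3 intrinsics, pixels), "R" (3x3) and "t" (3): a world point X has camera coordinates R X + t. Camera axes: x right, y down, z forward; pixel columns grow to the right and rows downward; lengths in m; the calibration is good to about 2 mm. A picture is of the moment at which its call begins. calibration takes no time and is no camera call.
- order.hand_in(): hands the job in; it is judged then, once.
The state is a dict: "time": time; "qpos": joint angles; "qvel": joint speeds; "tau": joint torques, N m; "tool_pos": TCP position; "ee_rot": TCP orientation; "wrist_force": force on the tool from outside, world axes, zero at the start; "torque": the same for the moment, N m; "opening": finger opening in m; "grasp_force": force on a finger pad.
Only numpy, scipy, OpenCV 4.12 (cv2) and the standard library are available. Lean on these libraries where they do the work, as an engineer would, in place of code of your own. Each camera call takes 0.05 s, during which the arm holds its last target. There are 200 camera calls.

## Working session

There is one attempt and no reset: what is moved stays moved. The work goes in short steps, Python scripts to look and compute and a tool call to move; the robot and the scene stay as the last step left them, time stands still between calls to the robot, and variables do not carry over. Pictures are saved under pics/ and viewed, at most 14 in all, crops included, and the job is handed in when it is done.

Besides the shell and the picture viewer there is one more tool, called after "Call:" in YAML: its name, and indented under it one key for each argument. send_rows: Moves the arm, as the interface text tells. Its arguments: {"type":"object","properties":{"dp":{"type":"array","items":{"type":"array","items":{"type":"number","minimum":-1,"maximum":1}}},"rot":{"type":"array","items":{"type":"array","items":{"type":"number","minimum":-1,"maximum":1}}},"jaw":{"type":"number"},"newtons":{"type":"number"}},"required":["dp","rot"]}

```bash
mkdir -p pics; python3 - <<'E'
from workcell import ctrl,cams
import cv2,numpy as np
print(ctrl.sense())
for n in("scene","top"):
    c=cams.calibration(n);print(n,c)
    im,d=cams.capture(n);cv2.imwrite(f"pics/{n}0.png",im);np.save(f"{n}0.npy",d)
E
```

```text
{'time': 0.0, 'qpos': array([-1.39872103e+00,  3.09034039e-01,  1.63524172e+00, -2.30810583e-05,
        1.19967521e+00, -6.97812211e-02]), 'qvel': array([ 3.39888456e-04,  8.94320668e-04, -1.81726743e-03,  1.53112636e-05,
        1.12573447e-03,  6.25284334e-04]), 'tau': array([-5.15358752e-04, -4.15252626e+01, -2.76660454e+01, -7.50678009e-05,
        1.02439761e-02, -6.92796775e-06]), 'tool_pos': array([ 0.14946331, -0.60599422,  0.23000271]), 'ee_rot': array([ 9.92695888e-01,  1.20637823e-01, -7.10200766e-05, -1.17706766e-03]), 'wrist_force': array([ 0.37034435, -0.13390372,  0.17784182]), 'torque': array([-0.01070004, -0.00929074,  0.02724002]), 'grasp_force': 0.0, 'opening': 0.08536663251279113}
scene {'intrinsics': array([[490.35901964,   0.        , 269.2654346 ],
       [  0.        , 490.35901964, 211.47940363],
       [  0.        ,   0.        ,   1.        ]]), 'R': array([[-0.81188125, -0.58354921, -0.01786459],
       [-0.31386615,  0.46206858, -0.829446  ],
       [ 0.49227723, -0.66780457, -0.55830117]]), 't': array([0.52280543, 0.09380387, 1.38523902])}
top {'intrinsics': array([[383.64084623,   0.        , 277.81728287],
       [  0.        , 383.64084623, 207.0814707 ],
       [  0.        ,   0.        ,   1.        ]]), 'R': array([[ 0.01152831, -0.99934539, -0.03429118],
       [-0.98914593, -0.00637347, -0.14679819],
       [ 0.14648354,  0.03561131, -0.9885719 ]]), 't': array([0.23451228, 0.52139843, 0.98168517])}
```

View pics/scene0.png

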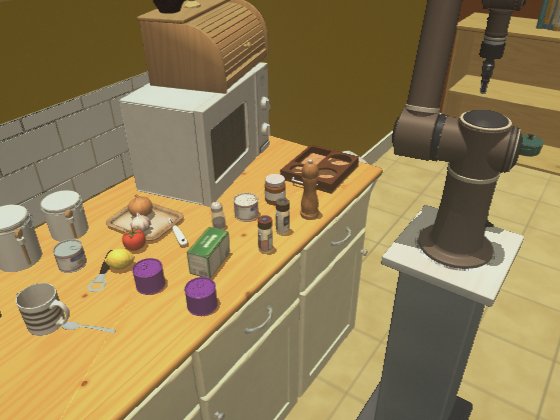

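View pics/top0.png

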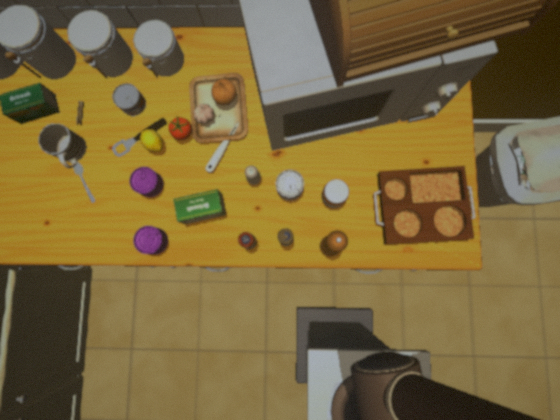

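The top view shows salt (252,175), tin (290,184), jam (336,190), mill (337,241), spice jars (247,241) and (286,237), tea box (200,206). The caddy is at (426,205), with its rectangle at (436,187) and holes at (395,189), (407,223) and (448,221).

```bash
cat > h.py <<'E'
from workcell import ctrl,cams
import cv2,numpy as np
def cloud(n,d):
    c=cams.calibration(n);K=c["intrinsics"]
    v,u=np.mgrid[0:420,0:560]
    P=np.stack([(u-K[0,2])/K[0,0]*d,(v-K[1,2])/K[1,1]*d,d],-1)
    return (P-c["t"])@c["R"]
def ray(n,u,v,z):
    c=cams.calibration(n);R=c["R"];o=-R.T@c["t"];k=R.T@np.linalg.inv(c["intrinsics"])@[u,v,1]
    return o+k*(z-o[2])/k[2]
def proj(n,X):
    c=cams.calibration(n);p=c["intrinsics"]@(c["R"]@np.asarray(X)+c["t"]);return p[:2]/p[2]
E
python3 - <<'E'
from h import *
for n in("top","scene"):
    d=np.load(n+"0.npy");P=cloud(n,d)
    x,y,z=P[...,0],P[...,1],P[...,2]
    for nm,ex,ey in[]:pass
    m=((z>.03)&(z<.3)&(x>.3)&(x<.75)&(y>-.35)&(y<.5)&(d>0)).astype(np.uint8)
    k,l,s,c=cv2.connectedComponentsWithStats(m)
    for i in range(1,k):
        if s[i,4]<60:continue
        q=P[l==i];zt=np.percentile(q[:,2],97);t=q[q[:,2]>zt-.008]
        print(n,c[i].round(),s[i,4],"ztop",zt.round(3),"ctr",((t.max(0)+t.min(0))/2).round(3)[:2],"ext",(t.max(0)-t.min(0)).round(3)[:2],"mean",t.mean(0).round(3)[:2])
    mm=(x>.3)&(x<.9)&(y>-.5)&(y<.5)&(d>0)&(abs(z)<.02);print("table z",np.median(z[mm]),"edge x",x[mm].min())
d=np.load("top0.npy");P=cloud("top",d)
for p in[(395,189),(407,223),(448,221),(436,187),(420,205),(384,172)]:print(p,ray("top",*p,.036).round(3),P[p[1],p[0]].round(3))
im=cv2.imread("pics/top0.png");cv2.imwrite("pics/cad.png",cv2.resize(im[140:280,180:490],None,fx=2.5,fy=2.5,interpolation=cv2.INTER_CUBIC))
E
```

```text
top [326. 117.] 4703 ztop 0.295 ctr [0.715 0.117] ext [0.069 0.304] mean [0.715 0.113]
top [187. 130.] 65 ztop 0.051 ctr [0.741 0.495] ext [0.018 0.01 ] mean [0.74  0.495]
top [252. 175.] 230 ztop 0.09 ctr [0.608 0.31 ] ext [0.027 0.029] mean [0.606 0.31 ]
top [421. 209.] 3112 ztop 0.039 ctr [ 0.531 -0.153] ext [0.209 0.241] mean [ 0.519 -0.141]
top [289. 184.] 655 ztop 0.059 ctr [0.581 0.21 ] ext [0.074 0.074] mean [0.581 0.21 ]
top [335. 193.] 575 ztop 0.083 ctr [0.556 0.089] ext [0.06  0.062] mean [0.556 0.089]
top [200. 207.] 1194 ztop 0.079 ctr [0.519 0.443] ext [0.085 0.114] mean [0.518 0.446]
top [285. 237.] 224 ztop 0.108 ctr [0.437 0.22 ] ext [0.037 0.037] mean [0.437 0.219]
top [334. 243.] 497 ztop 0.188 ctr [0.424 0.097] ext [0.018 0.014] mean [0.423 0.098]
top [246. 240.] 247 ztop 0.108 ctr [0.428 0.317] ext [0.037 0.037] mean [0.428 0.318]
table z 9.638777482375688e-05 edge x 0.3575063765097843
scene [215. 154.] 4962 ztop 0.293 ctr [0.713 0.126] ext [0.07  0.308] mean [0.713 0.176]
scene [316. 175.] 1523 ztop 0.174 ctr [0.422 0.102] ext [0.038 0.037] mean [0.42  0.104]
scene [275. 185.] 435 ztop 0.082 ctr [0.555 0.091] ext [0.062 0.063] mean [0.554 0.093]
scene [246. 202.] 420 ztop 0.058 ctr [0.581 0.21 ] ext [0.079 0.08 ] mean [0.582 0.21 ]
scene [282. 212.] 378 ztop 0.105 ctr [0.438 0.22 ] ext [0.04  0.042] mean [0.437 0.222]
scene [265. 230.] 422 ztop 0.106 ctr [0.428 0.319] ext [0.041 0.043] mean [0.427 0.321]
scene [212. 244.] 896 ztop 0.078 ctr [0.518 0.442] ext [0.086 0.115] mean [0.516 0.448]
table z -0.001114460117829766 edge x 0.3540947470885484
(395, 189) [ 0.571 -0.074  0.036] [ 0.577 -0.082  0.006]
(407, 223) [ 0.48  -0.102  0.036] [ 0.483 -0.111  0.007]
(448, 221) [ 0.486 -0.209  0.036] [ 0.489 -0.221  0.007]
(436, 187) [ 0.577 -0.182  0.036] [ 0.583 -0.194  0.006]
(420, 205) [ 0.528 -0.138  0.036] [ 0.528 -0.139  0.035]
(384, 172) [ 0.618 -0.046  0.036] [ 0.618 -0.046  0.037]
```

View pics/cad.png

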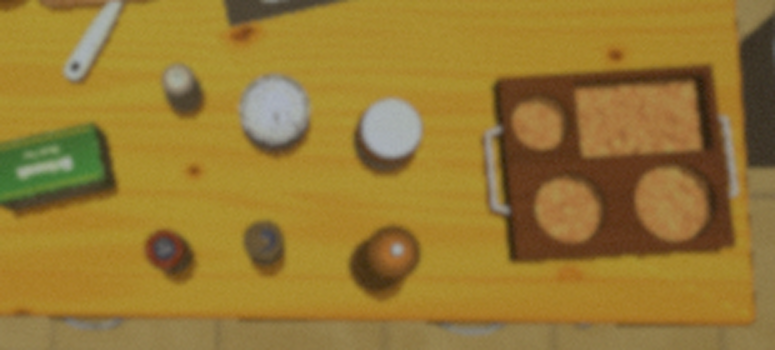

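The crop confirms the layout. Next I fit the caddy's holes and the tea box yaw from the depth.

```bash
python3 - <<'E'
from h import *
d=np.load("top0.npy");P=cloud("top",d);z=P[...,2]
deck=((abs(z-.036)<.006)&(P[...,0]>.38)&(P[...,0]<.67)&(P[...,1]>-.27)&(P[...,1]<-.01)).astype(np.uint8)
deck=cv2.morphologyEx(deck,cv2.MORPH_OPEN,np.ones((3,3)))
cn,h=cv2.findContours(deck,cv2.RETR_CCOMP,cv2.CHAIN_APPROX_NONE)
ctr=[]
for c,hh in zip(cn,h[0]):
    if hh[3]<0: 
        if len(c)>100:
            w=np.array([ray("top",*p[0],.036)[:2] for p in c],np.float32);print("outer",cv2.minAreaRect(w))
        continue
    m=np.zeros_like(deck);cv2.drawContours(m,[c],-1,1,-1);m&=1-deck
    v,u=np.nonzero(m)
    if len(u)<50:continue
    w=np.array([ray("top",a,b,.036)[:2] for a,b in zip(u,v)])
    print(len(u),w.mean(0).round(4),((w.max(0)+w.min(0))/2).round(4),np.ptp(w,0).round(3));ctr.append((len(u),w.mean(0)))
ctr.sort(key=lambda a:a[0]);A=np.array([c[1] for c in ctr])[:4]
B=np.array([[-.047,-.074],[.047,-.052],[.047,.058],[-.047,.035]])
a,b=A-A.mean(0),B-B.mean(0)
th=np.arctan2((b[:,0]*a[:,1]-b[:,1]*a[:,0]).sum(),(b*a).sum());R=np.array([[np.cos(th),-np.sin(th)],[np.sin(th),np.cos(th)]])
o=A.mean(0)-R@B.mean(0);print("caddy",o,np.degrees(th));F=(R@B.T).T+o;print(F.round(4),(F-A).round(4))
for n in("top","scene"):
    Q=cloud(n,np.load(n+"0.npy"));q=Q[(abs(Q[...,2]-.076)<.006)&(Q[...,1]>.36)&(Q[...,1]<.52)&(Q[...,0]>.45)&(Q[...,0]<.6)]
    print("tea",cv2.minAreaRect(q[:,:2].astype(np.float32)),q.mean(0))
for X in [[.424,.098,.16]]:print(proj("top",X))
Q=P[(abs(P[...,0]-.42)<.05)&(abs(P[...,1]-.1)<.05)&(z>.14)];print("mill head",(Q.max(0)+Q.min(0))/2,np.ptp(Q,0))
mw=P[(z>.05)&(z<.35)&(P[...,1]>-.2)&(P[...,1]<.4)&(P[...,0]>.62)];print("microwave near pts",mw[np.argsort(mw[:,0])[:3]], "ymin",mw[:,1].min(),mw[:,1].max())
E
```

```text
outer ((0.5303037762641907, -0.1517927050590515), (0.1960659921169281, 0.22908076643943787), 3.9468302726745605)
592 [ 0.4795 -0.103 ] [ 0.4801 -0.1044] [0.069 0.073]
776 [ 0.4868 -0.2122] [ 0.4863 -0.2136] [0.08  0.085]
379 [ 0.5712 -0.0747] [ 0.5699 -0.0752] [0.063 0.061]Traceback (most recent call last):
  File "<stdin>", line 15, in <module>
  File "h.py", line 9, in ray
    c=cams.calibration(n);R=c["R"];o=-R.T@c["t"];k=R.T@np.linalg.inv(c["intrinsics"])@[u,v,1]
ValueError: time passes only in moves, steps and waits
```

```bash
sed -i 's/^def cloud/import functools\nCAL=functools.lru_cache(None)(lambda n:cams.calibration(n))\ndef cloud/; s/c=cams.calibration(n)/c=CAL(n)/' h.py
python3 - <<'E'
from h import *
P=cloud("top",np.load("top0.npy"));z=P[...,2]
o=np.array([.5303,-.1518]);th=np.radians(183.95);R=np.array([[np.cos(th),-np.sin(th)],[np.sin(th),np.cos(th)]])
B=np.array([[-.047,-.074],[.047,-.052],[.047,.058],[-.047,.035]])
print((R@B.T).T+o)
for n in("top","scene"):
    Q=cloud(n,np.load(n+"0.npy"));q=Q[(abs(Q[...,2]-.076)<.006)&(Q[...,1]>.36)&(Q[...,1]<.52)&(Q[...,0]>.45)&(Q[...,0]<.6)]
    print("tea",cv2.minAreaRect(q[:,:2].astype(np.float32)),q.mean(0))
Q=P[(abs(P[...,0]-.42)<.05)&(abs(P[...,1]-.1)<.05)&(z>.14)];print("mill head",(Q.max(0)+Q.min(0))/2,np.ptp(Q,0))
mw=P[(z>.05)&(z<.35)&(P[...,1]>-.2)&(P[...,1]<.4)&(P[...,0]>.62)];print("microwave near pts",mw[np.argsort(mw[:,0])[:2]], "y",mw[:,1].min(),mw[:,1].max(),"zmax",z[(P[...,1]>-.2)&(P[...,1]<.4)].max())
print(ctrl.sense()["time"])
E
```

```text
[[ 0.5720908  -0.07473815]
 [ 0.47982958 -0.10316116]
 [ 0.48740703 -0.21289986]
 [ 0.57959936 -0.18347922]]
tea ((0.5183179974555969, 0.4496522545814514), (0.0638262927532196, 0.11996795982122421), 12.810582160949707) [0.51752166 0.44929063 0.07547153]
tea ((0.5185423493385315, 0.4505298137664795), (0.06445056945085526, 0.12344905734062195), 13.513193130493164) [0.51616887 0.45392583 0.07423146]
mill head [0.42255858 0.09783355 0.1709658 ] [0.04885695 0.04875005 0.04402693]
microwave near pts [[0.62076385 0.31146069 0.08483506]
 [0.62140852 0.30649227 0.08240154]] y -0.1999895954082943 0.39992068798178276 zmax 1.055048425448883
0.1
```

Call:
send_rows:
  dp:
    - [0,0,-0.15]
    - [0,0,-0.15]
    - [0.135,-0.27,0]
    - [0.135,-0.27,0]
    - [0.135,-0.27,0]
  rot:
    - [0,0,0.0385]
    - [0,0,0.0385]
    - [0,0,0]
    - [0,0,0]
    - [0,0,0]
  jaw: 0
  newtons: 40

```text
time: 0.72
tool_pos: [0.2311, -0.4429, 0.2907]
ee_rot: [1.0, -0.001, 0.0, -0.0]
wrist_force: [1.1, 0.3, 0.0]
opening: 0.0855
grasp_force: 0.0
```

Call:
send_rows:
  dp:
    - [0.135,-0.27,0]
    - [0.135,-0.27,0]
    - [0.135,-0.27,0]
    - [0.135,-0.27,0]
    - [0.135,-0.27,0]
  rot:
    - [0,0,0]
    - [0,0,0]
    - [0,0,0]
    - [0,0,0]
    - [0,0,0]
  jaw: 0.3

```text
time: 1.35
tool_pos: [0.366, -0.173, 0.2911]
ee_rot: [1.0, -0.0, 0.0, 0.0]
wrist_force: [1.5, -1.0, 0.4]
opening: 0.06
grasp_force: 0.0
```

Call:
send_rows:
  dp:
    - [0.135,-0.27,0]
    - [0.135,-0.27,0]
    - [0.135,-0.27,0]
    - [0.135,-0.27,0]
    - [0.135,-0.27,0]
  rot:
    - [0,0,0]
    - [0,0,0]
    - [0,0,0]
    - [0,0,0]
    - [0,0,0]

```text
time: 1.98
tool_pos: [0.501, 0.0971, 0.291]
ee_rot: [1.0, 0.0, -0.0, 0.0]
wrist_force: [1.1, -1.3, 0.5]
opening: 0.0598
grasp_force: 0.0
```

Call:
send_rows:
  dp:
    - [0.135,-0.27,0]
    - [0.135,-0.27,0]
    - [0.135,-0.27,0]
    - [0,0,0]
  rot:
    - [0,0,0]
    - [0,0,0]
    - [0,0,0]
    - [0,0,0]

```text
time: 2.48
tool_pos: [0.5821, 0.2607, 0.2893]
ee_rot: [1.0, 0.002, -0.001, -0.0]
wrist_force: [-0.3, 0.6, 1.0]
opening: 0.0599
grasp_force: 0.0
```

```bash
python3 - <<'E'
from h import *
print(ctrl.sense()['opening'],ctrl.sense()['tool_pos'],ctrl.sense()['qpos'].round(2))
P=cloud("top",np.load("top0.npy"));z=P[...,2]
for y0 in np.arange(-.1,.4,.04):
    m=(z>.03)&(z<.4)&(P[...,0]>.64)&(abs(P[...,1]-y0)<.02)
    if m.any():print(y0.round(2),P[...,0][m].min().round(3),end="; ")
im,d=cams.capture("scene");cv2.imwrite("pics/s1.png",im)
E
```

```text
0.05989603205334323 [0.58210107 0.26066595 0.28933387] [0.35 0.29 1.54 0.   1.31 1.92]
-0.1 0.76; -0.06 0.75; -0.02 0.74; 0.02 0.732; 0.06 0.722; 0.1 0.713; 0.14 0.703; 0.18 0.693; 0.22 0.684; 0.26 0.68; 0.3 0.762; 0.34 0.935; 0.38 0.812;
```

View pics/s1.png

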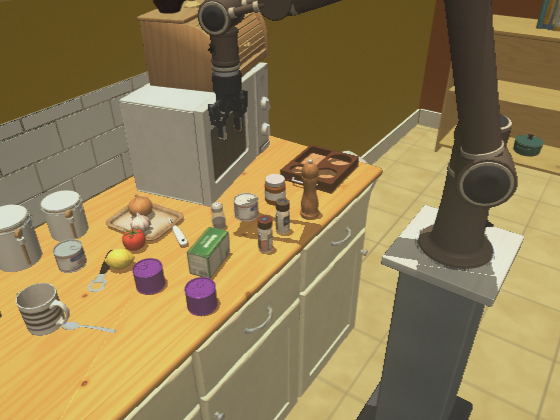

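The tool is above the front row, clear of everything, with the salt at (217,215). Now I descend on it.

Call:
send_rows:
  dp:
    - [0.125,-0.247,0]
    - [0,0,0.27]
    - [0,0,0.27]
    - [0,0,0.27]
    - [0,0,0]
  rot:
    - [0,0,0]
    - [0,0,0]
    - [0,0,0]
    - [0,0,0]
    - [0,0,0]

```text
time: 3.15
tool_pos: [0.6015, 0.3028, 0.1232]
ee_rot: [1.0, -0.001, -0.006, 0.003]
wrist_force: [-1.3, 0.4, 0.2]
opening: 0.0593
grasp_force: 0.0
```

```bash
python3 - <<'E'
from h import *
im,d=cams.capture("scene");P=cloud("scene",d)
x,y,z=P[...,0],P[...,1],P[...,2]
q=P[(abs(x-.607)<.04)&(abs(y-.31)<.04)&(z>.02)&(z<.092)]
for lo,hi in((.03,.07),(.078,.092)):
    t=q[(q[:,2]>lo)&(q[:,2]<hi)];print(len(t),t.min(0),t.max(0))
print(ctrl.sense()['tool_pos'])
cv2.imwrite("pics/s2.png",cv2.resize(im[60:270,130:340],None,fx=2.5,fy=2.5))
E
```

```text
160 [0.58418764 0.29949391 0.03010999] [0.61645708 0.33525726 0.06959484]
60 [0.5904476  0.29940343 0.0783624 ] [0.6195895  0.3290083  0.09138919]
[0.60468203 0.30434451 0.12734438]
```

View pics/s2.png

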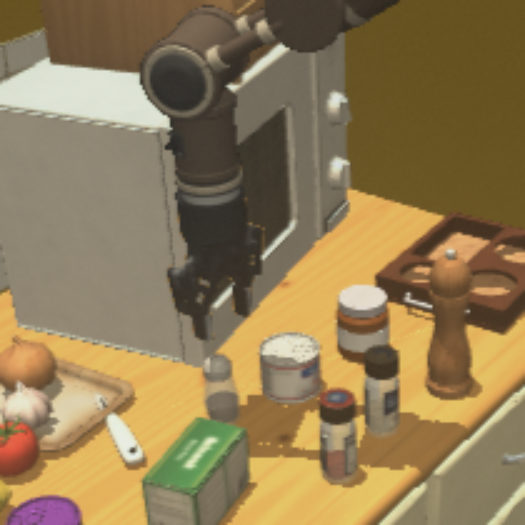

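Salt shaker stands below the open fingers and the gripper is clear of the microwave. Let it settle.

Call:
send_rows:
  dp:
    - [0,0,0]
    - [0,0,0]
  rot:
    - [0,0,0]
    - [0,0,0]

```text
time: 3.45
tool_pos: [0.609, 0.3072, 0.1332]
ee_rot: [1.0, -0.0, 0.003, -0.001]
wrist_force: [0.6, 0.9, -0.4]
opening: 0.06
grasp_force: 0.0
```

Call:
send_rows:
  dp:
    - [-0.01,-0.018,0.16]
    - [0,0,0.16]
    - [0,0,0.15]
    - [0,0,0]
    - [0,0,0]
  rot:
    - [0,0,0]
    - [0,0,0]
    - [0,0,0]
    - [0,0,0]
    - [0,0,0]

```text
time: 4.08
tool_pos: [0.6064, 0.3108, 0.0376]
ee_rot: [1.0, -0.0, 0.002, -0.001]
wrist_force: [-0.1, -0.3, 0.4]
opening: 0.0594
grasp_force: 0.0
```

Call:
send_rows:
  dp:
    - [0,0,0]
    - [0,0,0]
    - [0,0,0]
    - [0,0,0]
    - [0,0,0]
  rot:
    - [0,0,0]
    - [0,0,0]
    - [0,0,0]
    - [0,0,0]
    - [0,0,0]
  jaw: 1
  newtons: 40

```text
time: 4.7
tool_pos: [0.6066, 0.3111, 0.0382]
ee_rot: [1.0, -0.0, 0.002, -0.001]
wrist_force: [-0.9, 0.2, 6.3]
opening: 0.0366
grasp_force: 39.9
```

Call:
send_rows:
  dp:
    - [0,0,-0.15]
    - [0,0,-0.25]
    - [0,0,-0.25]
    - [0,0,-0.25]
    - [0,0,0]
  rot:
    - [0,0,0]
    - [0,0,0]
    - [0,0,0]
    - [0,0,0]
    - [0,0,0]

```text
time: 5.32
tool_pos: [0.6084, 0.3117, 0.2227]
ee_rot: [1.0, -0.0, 0.006, -0.003]
wrist_force: [0.3, 0.1, -1.0]
opening: 0.0364
grasp_force: 40.1
```

```bash
python3 - <<'E'
from h import *
s=ctrl.sense();print(s['tool_pos'])
im,d=cams.capture("scene");P=cloud("scene",d)
u,v=proj("scene",s['tool_pos']).astype(int);print(u,v)
cv2.imwrite("pics/s3.png",cv2.resize(im[v-60:v+60,u-60:u+60],None,fx=4,fy=4))
for c in range(u-14,u+15,4):print(c,P[v-30:v+45:3,c,2].round(3))
E
```

```text
[0.6084441  0.31173616 0.22266808]
212 161
198 [0.328 0.326 0.322 0.315 0.307 0.296 0.279 0.27  0.197 0.182 0.177 0.167
 0.154 0.144 0.132 0.123 0.113 0.097 0.088 0.079 0.064 0.053 0.044 0.033
 0.019]
202 [0.332 0.322 0.307 0.294 0.29  0.294 0.287 0.28  0.196 0.187 0.178 0.167
 0.156 0.149 0.134 0.126 0.114 0.104 0.093 0.08  0.07  0.063 0.05  0.033
 0.022]
206 [0.327 0.319 0.309 0.244 0.293 0.267 0.276 0.267 0.257 0.249 0.239 0.227
 0.213 0.202 0.139 0.128 0.117 0.105 0.094 0.084 0.073 0.064 0.047 0.042
 0.031]
210 [0.325 0.318 0.309 0.3   0.293 0.281 0.272 0.26  0.253 0.245 0.238 0.228
 0.214 0.206 0.196 0.186 0.115 0.106 0.095 0.082 0.073 0.062 0.05  0.039
 0.032]
214 [ 0.316  0.307  0.298  0.278  0.268  0.271  0.266  0.26   0.25   0.241
  0.231  0.226  0.216  0.207  0.196  0.187  0.1    0.089  0.081  0.071
  0.06   0.054  0.038  0.029 -0.001]
218 [ 0.317  0.304  0.295  0.284  0.271  0.263  0.256  0.244  0.234  0.231
  0.228  0.22   0.212  0.201  0.19   0.088  0.079  0.074  0.067  0.056
  0.045  0.037  0.026  0.001 -0.007]
222 [ 0.297  0.282  0.29   0.274  0.861  0.173  0.162  0.152  0.142  0.135
  0.125  0.114  0.102  0.094  0.084  0.078  0.074  0.063  0.055  0.041
  0.031  0.024 -0.006 -0.005 -0.001]
226 [ 0.298  0.291  0.283  0.271  0.169  0.16   0.151  0.143  0.131  0.121
  0.109  0.101  0.089  0.082  0.081  0.069  0.06   0.049  0.037  0.028
 -0.003 -0.002 -0.003 -0.003 -0.002]
```

View pics/s3.png

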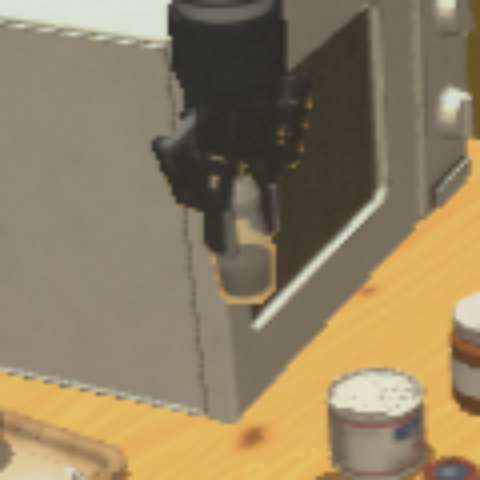

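The shaker hangs upright between the pads with its base at about z=0.185, as expected. Moving it to its opening.

Call:
send_rows:
  dp:
    - [-0.026,0.276,0]
    - [-0.026,0.276,0]
    - [-0.026,0.276,0]
    - [-0.026,0.276,0]
    - [-0.026,0.276,0]
  rot:
    - [0,0,0]
    - [0,0,0]
    - [0,0,0]
    - [0,0,0]
    - [0,0,0]

```text
time: 6.0
tool_pos: [0.5766, 0.0324, 0.2128]
ee_rot: [1.0, 0.0, -0.002, 0.0]
wrist_force: [1.3, -0.4, -1.3]
opening: 0.0366
grasp_force: 40.2
```

Call:
send_rows:
  dp:
    - [-0.026,0.276,0]
    - [-0.026,0.274,0]
    - [0,0,0]
    - [0,0,0]
  rot:
    - [0,0,0]
    - [0,0,0]
    - [0,0,0]
    - [0,0,0]

```text
time: 6.5
tool_pos: [0.567, -0.0755, 0.2135]
ee_rot: [1.0, -0.001, -0.002, -0.001]
wrist_force: [0.1, -0.1, -1.3]
opening: 0.0371
grasp_force: 40.2
```

Call:
send_rows:
  dp:
    - [0.025,-0.004,0.2]
    - [0,0,0.25]
    - [0,0,0.1]
    - [0,0,0]
    - [0,0,0]
  rot:
    - [0,0,0]
    - [0,0,0]
    - [0,0,0]
    - [0,0,0]
    - [0,0,0]

```text
time: 7.12
tool_pos: [0.5742, -0.0741, 0.1061]
ee_rot: [1.0, 0.001, 0.001, 0.0]
wrist_force: [0.5, 0.2, -1.0]
opening: 0.0367
grasp_force: 40.3
```

```bash
python3 - <<'E'
from h import *
s=ctrl.sense();print(s['tool_pos'])
im,d=cams.capture("scene")
u,v=proj("scene",[.55,-.09,.06]).astype(int)
cv2.imwrite("pics/s4.png",cv2.resize(im[v-60:v+60,u-70:u+70],None,fx=4,fy=4))
E
```

```text
[ 0.57420217 -0.07414792  0.10605337]
```

View pics/s4.png

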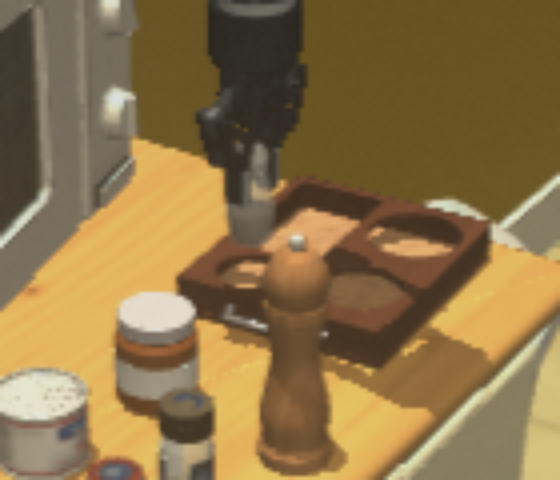

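The shaker hangs above the smallest opening. Lowering.

Call:
send_rows:
  dp:
    - [-0.01,0.003,0.1]
    - [0,0,0.1]
    - [0,0,0.05]
    - [0,0,0.025]
    - [0,0,0]
  rot:
    - [0,0,0]
    - [0,0,0]
    - [0,0,0]
    - [0,0,0]
    - [0,0,0]

```text
time: 7.8
tool_pos: [0.5713, -0.0757, 0.0501]
ee_rot: [1.0, -0.0, -0.0, -0.0]
wrist_force: [0.2, -0.4, -0.9]
opening: 0.0369
grasp_force: 40.2
```

Call:
send_rows:
  dp:
    - [0,0,0.01]
    - [0,0,0.008]
    - [0,0,0.005]
    - [0,0,0]
  rot:
    - [0,0,0]
    - [0,0,0]
    - [0,0,0]
    - [0,0,0]

```text
time: 8.3
tool_pos: [0.5717, -0.0757, 0.0463]
ee_rot: [1.0, -0.0, 0.0, 0.0]
wrist_force: [-0.9, 0.5, 3.0]
opening: 0.0365
grasp_force: 40.8
```

Call:
send_rows:
  dp:
    - [0,0,0]
    - [0,0,0]
    - [0,0,0]
  rot:
    - [0,0,0]
    - [0,0,0]
    - [0,0,0]
  jaw: 0.3

```text
time: 8.68
tool_pos: [0.5713, -0.0757, 0.0456]
ee_rot: [1.0, -0.0, -0.0, -0.0]
wrist_force: [0.5, -0.1, -0.0]
opening: 0.0597
grasp_force: 0.0
```

Call:
send_rows:
  dp:
    - [0,0,-0.15]
    - [0,0,-0.25]
    - [0,0,-0.28]
    - [0,0,-0.28]
    - [0,0,-0.2]
  rot:
    - [0,0,0]
    - [0,0,0]
    - [0,0,0]
    - [0,0,0]
    - [0,0,0]

```text
time: 9.3
tool_pos: [0.5721, -0.0758, 0.2809]
ee_rot: [1.0, -0.0, 0.002, 0.0]
wrist_force: [0.0, -0.7, -0.9]
opening: 0.0595
grasp_force: 0.0
```

Call:
send_rows:
  dp:
    - [-0.185,-0.215,0]
    - [-0.185,-0.215,0]
    - [-0.185,-0.215,0]
    - [-0.185,-0.215,0]
    - [0,0,0]
  rot:
    - [0,0,0]
    - [0,0,0]
    - [0,0,0]
    - [0,0,0]
    - [0,0,0]
  jaw: 0.1

```text
time: 9.93
tool_pos: [0.4208, 0.0984, 0.2774]
ee_rot: [1.0, 0.002, -0.0, -0.0]
wrist_force: [0.1, -0.2, 0.7]
opening: 0.0764
grasp_force: 0.0
```

```bash
python3 - <<'E'
from h import *
s=ctrl.sense();print(s['tool_pos'])
im,d=cams.capture("scene");P=cloud("scene",d);x,y,z=P[...,0],P[...,1],P[...,2]
q=P[(abs(x-.57)<.035)&(abs(y+.075)<.035)&(z>.045)&(z<.13)];t=q[q[:,2]>.085];print(q[:,2].max(),t.min(0),t.max(0))
q=P[(abs(x-.422)<.04)&(abs(y-.1)<.04)&(z>.14)&(z<.175)];print(q.min(0),q.max(0))
E
```

```text
[0.42083656 0.09841675 0.27744068]
0.09680230234764271 [ 0.55611873 -0.09126446  0.08520576] [ 0.58729428 -0.05684455  0.0968023 ]
[0.39855943 0.08356046 0.14075312] [0.44369307 0.12446645 0.17492879]
```

Salt is in place: top at 0.097, centred on its hole. Now the mill.

Call:
send_rows:
  dp:
    - [0.008,0,0.25]
    - [0,0,0.25]
    - [0,0,0.15]
    - [0,0,0.04]
    - [0,0,0]
  rot:
    - [0,0,0]
    - [0,0,0]
    - [0,0,0]
    - [0,0,0]
    - [0,0,0]

```text
time: 10.6
tool_pos: [0.4258, 0.0957, 0.1399]
ee_rot: [1.0, -0.001, 0.0, 0.0]
wrist_force: [-0.2, -0.9, 0.6]
opening: 0.0769
grasp_force: 0.0
```

Call:
send_rows:
  dp:
    - [0,0,0]
    - [0,0,0]
    - [0,0,0]
    - [0,0,0]
  rot:
    - [0,0,0]
    - [0,0,0]
    - [0,0,0]
    - [0,0,0]
  jaw: 1
  newtons: 50

```text
time: 11.1
tool_pos: [0.4268, 0.0965, 0.1418]
ee_rot: [1.0, 0.0, 0.002, -0.0]
wrist_force: [1.2, -1.3, 6.0]
opening: 0.0467
grasp_force: 51.4
```

Call:
send_rows:
  dp:
    - [0,0,-0.1]
    - [0,0,-0.25]
    - [0,0,-0.15]
    - [0,0,0]
    - [0,0,0]
  rot:
    - [0,0,0]
    - [0,0,0]
    - [0,0,0]
    - [0,0,0]
    - [0,0,0]

```text
time: 11.72
tool_pos: [0.4238, 0.0963, 0.2385]
ee_rot: [1.0, 0.0, -0.001, 0.0]
wrist_force: [0.3, 0.4, -2.3]
opening: 0.047
grasp_force: 52.3
```

```bash
cat >> h.py <<'E'
def look(X,r,zs):
    "extents of what is within r of X (xy), per height band, scene camera"
    s=ctrl.sense();print(s['tool_pos'].round(4))
    im,d=cams.capture("scene");P=cloud("scene",d)
    for a,b in zs:
        q=P[(np.hypot(P[...,0]-X[0],P[...,1]-X[1])<r)&(P[...,2]>a)&(P[...,2]<b)]
        if len(q):print(a,b,len(q),q.min(0).round(3),q.max(0).round(3))
    return im
E
python3 - <<'E'
from h import *
look([.4225,.098],.06,[(.07,.11),(.11,.14),(.14,.17),(.17,.2)])
E
```

```text
[0.4238 0.0963 0.2385]
0.07 0.11 77 [0.387 0.092 0.095] [0.438 0.131 0.11 ]
0.11 0.14 164 [0.389 0.082 0.11 ] [0.438 0.13  0.14 ]
0.14 0.17 177 [0.391 0.081 0.14 ] [0.439 0.13  0.17 ]
0.17 0.2 128 [0.397 0.087 0.17 ] [0.436 0.12  0.199]
```

Call:
send_rows:
  dp:
    - [0.076,0.2525,0]
    - [0.076,0.2525,0]
    - [0.076,0.2525,0]
    - [0.076,0.2525,0]
    - [0,0,0]
  rot:
    - [0,0,0]
    - [0,0,0]
    - [0,0,0]
    - [0,0,0]
    - [0,0,0]

```text
time: 12.4
tool_pos: [0.4855, -0.1086, 0.2377]
ee_rot: [1.0, -0.002, -0.001, 0.0]
wrist_force: [-0.8, 1.3, -2.1]
opening: 0.0466
grasp_force: 52.8
```

Call:
send_rows:
  dp:
    - [0,0,0.125]
    - [0,0,0.05]
    - [0,0,0]
    - [0,0,0]
  rot:
    - [0,0,0]
    - [0,0,0]
    - [0,0,0]
    - [0,0,0]

```text
time: 12.9
tool_pos: [0.486, -0.1052, 0.2051]
ee_rot: [1.0, 0.0, 0.0, 0.0]
wrist_force: [0.6, -0.5, -2.7]
opening: 0.0467
grasp_force: 52.9
```

```bash
python3 - <<'E'
from h import *
im=look([.48,-.103],.06,[(.06,.08),(.08,.11),(.11,.14),(.14,.17)])
u,v=proj("scene",[.48,-.103,.1]).astype(int)
cv2.imwrite("pics/s5.png",cv2.resize(im[v-60:v+60,u-70:u+70],None,fx=4,fy=4))
E
```

```text
[ 0.486  -0.1052  0.2051]
0.06 0.08 85 [ 0.449 -0.123  0.061] [ 0.504 -0.07   0.08 ]
0.08 0.11 133 [ 0.45  -0.115  0.08 ] [ 0.505 -0.072  0.11 ]
0.11 0.14 137 [ 0.452 -0.117  0.11 ] [ 0.498 -0.074  0.14 ]
0.14 0.17 101 [ 0.461 -0.117  0.14 ] [ 0.495 -0.08   0.17 ]
```

View pics/s5.png

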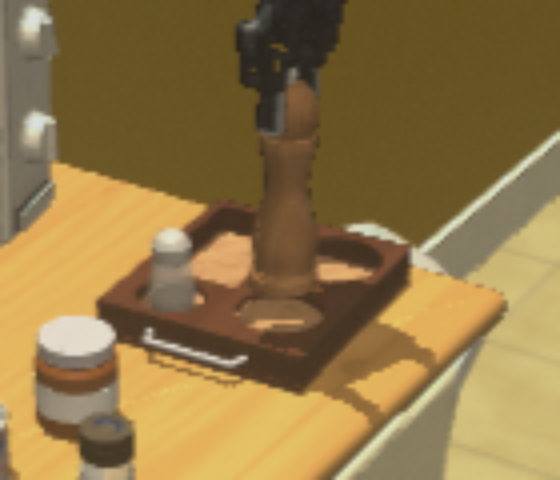

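The mill hangs upright over its opening, and the salt stands well. Lowering with a small shift.

Call:
send_rows:
  dp:
    - [0.01,0.015,0.05]
    - [0,0,0.1]
    - [0,0,0.06]
    - [0,0,0.03]
    - [0,0,0]
  rot:
    - [0,0,0]
    - [0,0,0]
    - [0,0,0]
    - [0,0,0]
    - [0,0,0]

```text
time: 13.58
tool_pos: [0.4874, -0.1086, 0.1563]
ee_rot: [1.0, -0.0, -0.0, -0.0]
wrist_force: [0.1, 0.5, -2.2]
opening: 0.047
grasp_force: 52.9
```

Call:
send_rows:
  dp:
    - [0,0,0.015]
    - [0,0,0.01]
    - [0,0,0.006]
    - [0,0,0]
  rot:
    - [0,0,0]
    - [0,0,0]
    - [0,0,0]
    - [0,0,0]

```text
time: 14.08
tool_pos: [0.4877, -0.1087, 0.1505]
ee_rot: [1.0, -0.0, -0.0, -0.0]
wrist_force: [0.1, 0.3, -1.7]
opening: 0.0469
grasp_force: 52.9
```

Call:
send_rows:
  dp:
    - [0,0,0.006]
    - [0,0,0.006]
    - [0,0,0]
  rot:
    - [0,0,0]
    - [0,0,0]
    - [0,0,0]

```text
time: 14.45
tool_pos: [0.4891, -0.1088, 0.1499]
ee_rot: [1.0, -0.0, 0.001, 0.0]
wrist_force: [-1.3, 0.9, 5.4]
opening: 0.0467
grasp_force: 53.5
```

Call:
send_rows:
  dp:
    - [0,0,0]
    - [0,0,0]
    - [0,0,0]
  rot:
    - [0,0,0]
    - [0,0,0]
    - [0,0,0]
  jaw: 0.1

```text
time: 14.82
tool_pos: [0.4875, -0.1087, 0.1478]
ee_rot: [1.0, -0.0, -0.0, -0.0]
wrist_force: [0.3, -0.5, -0.8]
opening: 0.0768
grasp_force: 0.0
```

Call:
send_rows:
  dp:
    - [0,0,-0.15]
    - [0,0,-0.25]
    - [0,0,-0.25]
    - [0,0,0]
  rot:
    - [0,0,0]
    - [0,0,0]
    - [0,0,0]
    - [0,0,0]

```text
time: 15.32
tool_pos: [0.4909, -0.1097, 0.2832]
ee_rot: [1.0, -0.0, 0.005, 0.002]
wrist_force: [0.4, -0.7, -0.8]
opening: 0.0769
grasp_force: 0.0
```

Call:
send_rows:
  dp:
    - [0.085,-0.247,0]
    - [0.085,-0.247,0]
    - [0.085,-0.247,0]
    - [0.085,-0.247,0]
    - [0,0,0]
  rot:
    - [0,0,0]
    - [0,0,0]
    - [0,0,0]
    - [0,0,0]
    - [0,0,0]
  jaw: 0

```text
time: 15.95
tool_pos: [0.5556, 0.092, 0.2764]
ee_rot: [1.0, 0.002, -0.001, -0.0]
wrist_force: [-0.8, 0.0, 0.2]
opening: 0.0853
grasp_force: 0.0
```

```bash
python3 - <<'E'
from h import *
im=look([.48,-.103],.045,[(.045,.06),(.06,.08),(.15,.18),(.18,.25)])
im=look([.556,.09],.05,[(.02,.055),(.07,.09)])
im,d=cams.capture("top");P=cloud("top",d);q=P[(np.hypot(P[...,0]-.48,P[...,1]+.103)<.045)&(P[...,2]>.14)&(P[...,2]<.2)];print("mill top",q.min(0),q.max(0))
E
```

```text
[0.5556 0.092  0.2764]
0.045 0.06 69 [ 0.455 -0.113  0.045] [ 0.505 -0.077  0.06 ]
0.06 0.08 87 [ 0.454 -0.115  0.06 ] [ 0.508 -0.079  0.08 ]
0.15 0.18 138 [ 0.459 -0.116  0.15 ] [ 0.504 -0.079  0.18 ]
0.18 0.25 39 [ 0.47  -0.118  0.18 ] [ 0.5   -0.091  0.196]
[0.555  0.0901 0.2764]
0.02 0.055 196 [0.52  0.076 0.02 ] [0.578 0.125 0.055]
0.07 0.09 199 [0.525 0.058 0.07 ] [0.586 0.123 0.084]Traceback (most recent call last):
  File "<stdin>", line 4, in <module>
    return umr_minimum(a, axis, None, out, keepdims, initial, where)
ValueError: zero-size array to reduction operation minimum which has no identity
```

The mill stands upright in its opening (top 0.196). Now the jam jar.

Call:
send_rows:
  dp:
    - [0,0,0.25]
    - [0,0,0.25]
    - [0,0,0.25]
    - [0,0,0]
    - [0,0,0]
  rot:
    - [0,0,0]
    - [0,0,0]
    - [0,0,0]
    - [0,0,0]
    - [0,0,0]

```text
time: 16.73
tool_pos: [0.5569, 0.088, 0.1297]
ee_rot: [1.0, -0.001, 0.001, -0.0]
wrist_force: [-0.1, -0.0, -0.0]
opening: 0.0857
grasp_force: 0.0
```

Call:
send_rows:
  dp:
    - [-0.005,-0.012,0.15]
    - [0,0,0.15]
    - [0,0,0.1]
    - [0,0,0]
    - [0,0,0]
  rot:
    - [0,0,0]
    - [0,0,0]
    - [0,0,0]
    - [0,0,0]
    - [0,0,0]

```text
time: 17.35
tool_pos: [0.5563, 0.0914, 0.0497]
ee_rot: [1.0, -0.0, 0.001, -0.0]
wrist_force: [0.2, -0.2, 0.6]
opening: 0.0849
grasp_force: 0.0
```

Call:
send_rows:
  dp:
    - [0,0,0]
    - [0,0,0]
    - [0,0,0]
    - [0,0,0]
  rot:
    - [0,0,0]
    - [0,0,0]
    - [0,0,0]
    - [0,0,0]
  jaw: 1
  newtons: 60

```text
time: 17.85
tool_pos: [0.5565, 0.0896, 0.0513]
ee_rot: [1.0, 0.001, 0.002, 0.002]
wrist_force: [-3.5, -5.1, 12.9]
opening: 0.0628
grasp_force: 61.1
```

Call:
send_rows:
  dp:
    - [0,0,-0.1]
    - [0,0,-0.25]
    - [0,0,-0.28]
    - [0,0,-0.28]
    - [0,0,-0.28]
  rot:
    - [0,0,0]
    - [0,0,0]
    - [0,0,0]
    - [0,0,0]
    - [0,0,0]

```text
time: 18.48
tool_pos: [0.5538, 0.0918, 0.2882]
ee_rot: [1.0, 0.0, -0.0, -0.0]
wrist_force: [0.6, -0.7, -3.3]
opening: 0.0625
grasp_force: 63.9
```

Call:
send_rows:
  dp:
    - [0,0,0]
    - [0,0,0]
  rot:
    - [0,0,0]
    - [0,0,0]

```text
time: 18.73
tool_pos: [0.5534, 0.0915, 0.2853]
ee_rot: [1.0, 0.0, -0.001, -0.0]
wrist_force: [-0.1, 0.8, -4.1]
opening: 0.0625
grasp_force: 63.7
```

```bash
python3 - <<'E'
from h import *
im=look([.556,.09],.06,[(.2,.22),(.22,.24),(.24,.28)])
u,v=proj("scene",[.556,.09,.27]).astype(int)
cv2.imwrite("pics/s6.png",cv2.resize(im[v-60:v+60,u-70:u+70],None,fx=4,fy=4))
E
```

```text
[0.5534 0.0915 0.2853]
0.22 0.24 38 [0.52  0.086 0.233] [0.574 0.125 0.24 ]
0.24 0.28 283 [0.516 0.08  0.24 ] [0.582 0.13  0.28 ]
```

View pics/s6.png

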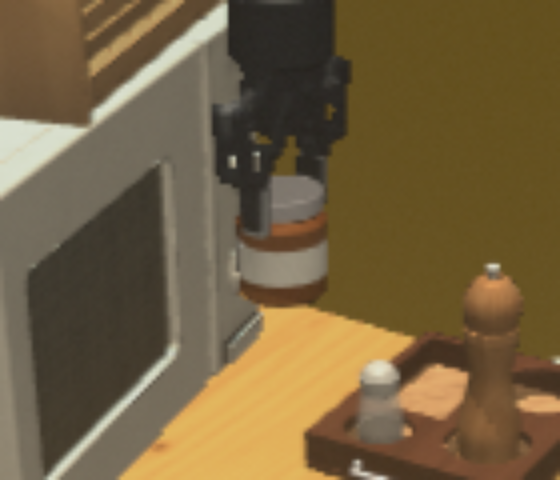

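The jar hangs upright, base at about 0.234, above the mill's height. Carrying it over.

Call:
send_rows:
  dp:
    - [-0.054,0.2555,0]
    - [-0.054,0.2555,0]
    - [-0.054,0.2555,0]
    - [-0.054,0.2555,0]
    - [-0.054,0.2555,0]
  rot:
    - [0,0,0]
    - [0,0,0]
    - [0,0,0]
    - [0,0,0]
    - [0,0,0]

```text
time: 19.4
tool_pos: [0.4984, -0.1648, 0.2828]
ee_rot: [1.0, 0.0, -0.003, -0.001]
wrist_force: [0.5, -0.2, -3.6]
opening: 0.0625
grasp_force: 63.8
```

Call:
send_rows:
  dp:
    - [-0.054,0.2555,0]
    - [0,0,0]
    - [0,0,0]
  rot:
    - [0,0,0]
    - [0,0,0]
    - [0,0,0]

```text
time: 19.77
tool_pos: [0.4885, -0.2144, 0.2835]
ee_rot: [1.0, -0.001, -0.002, -0.002]
wrist_force: [0.1, 0.8, -4.0]
opening: 0.0623
grasp_force: 63.9
```

Call:
send_rows:
  dp:
    - [0,0,0.25]
    - [0,0,0.3]
    - [0,0,0.24]
    - [0,0,0.06]
    - [0,0,0]
  rot:
    - [0,0,0]
    - [0,0,0]
    - [0,0,0]
    - [0,0,0]
    - [0,0,0]

```text
time: 20.4
tool_pos: [0.4899, -0.2142, 0.1157]
ee_rot: [1.0, 0.001, -0.001, -0.0]
wrist_force: [0.3, 0.9, -3.2]
opening: 0.0622
grasp_force: 64.1
```

```bash
python3 - <<'E'
from h import *
im=look([.488,-.213],.055,[(.06,.08),(.08,.1),(.1,.12),(.13,.15)])
E
```

```text
[ 0.4899 -0.2142  0.1157]
0.06 0.08 64 [ 0.453 -0.223  0.064] [ 0.504 -0.176  0.079]
0.08 0.1 89 [ 0.454 -0.228  0.08 ] [ 0.497 -0.172  0.1  ]
0.1 0.12 84 [ 0.453 -0.225  0.1  ] [ 0.499 -0.177  0.12 ]
0.13 0.15 141 [ 0.457 -0.256  0.13 ] [ 0.518 -0.165  0.15 ]
```

Call:
send_rows:
  dp:
    - [0,0.005,0.1]
    - [0,0,0.1]
    - [0,0,0.04]
    - [0,0,0.02]
    - [0,0,0]
  rot:
    - [0,0,0]
    - [0,0,0]
    - [0,0,0]
    - [0,0,0]
    - [0,0,0]

```text
time: 21.08
tool_pos: [0.4907, -0.2167, 0.065]
ee_rot: [1.0, -0.0, 0.001, 0.0]
wrist_force: [-0.5, -0.1, -3.8]
opening: 0.0622
grasp_force: 64.1
```

Call:
send_rows:
  dp:
    - [-0.005,0,0.015]
    - [0,0,0.01]
    - [0,0,0.006]
    - [0,0,0]
  rot:
    - [0,0,0]
    - [0,0,0]
    - [0,0,0]
    - [0,0,0]

```text
time: 21.58
tool_pos: [0.489, -0.2165, 0.0599]
ee_rot: [1.0, -0.0, -0.0, -0.0]
wrist_force: [-4.7, 1.6, 9.7]
opening: 0.0626
grasp_force: 67.2
```

Call:
send_rows:
  dp:
    - [0,0,0]
    - [0,0,0]
    - [0,0,0]
    - [0,0,0]
  rot:
    - [0,0,0]
    - [0,0,0]
    - [0,0,0]
    - [0,0,0]
  jaw: 0

```text
time: 22.08
tool_pos: [0.4889, -0.2163, 0.0578]
ee_rot: [1.0, -0.0, 0.0, -0.0]
wrist_force: [0.3, 0.5, -0.5]
opening: 0.0853
grasp_force: 0.0
```

Call:
send_rows:
  dp:
    - [0,0,-0.1]
    - [0,0,-0.25]
    - [0,0,-0.28]
    - [0,0,-0.28]
    - [0,0,-0.25]
  rot:
    - [0,0,0]
    - [0,0,0]
    - [0,0,0]
    - [0,0,0]
    - [0,0,0]

```text
time: 22.7
tool_pos: [0.489, -0.2163, 0.2921]
ee_rot: [1.0, -0.0, 0.001, 0.0]
wrist_force: [1.1, -0.3, 0.4]
opening: 0.0854
grasp_force: 0.0
```

Call:
send_rows:
  dp:
    - [0.011,-0.284,0]
    - [0.011,-0.284,0]
    - [0.011,-0.284,0]
    - [0.011,-0.284,0]
    - [0.011,-0.284,0]
  rot:
    - [0,0,0]
    - [0,0,0]
    - [0,0,0]
    - [0,0,0]
    - [0,0,0]

```text
time: 23.32
tool_pos: [0.4997, 0.0695, 0.2899]
ee_rot: [1.0, -0.0, 0.0, 0.0]
wrist_force: [1.0, 0.2, 0.6]
opening: 0.0855
grasp_force: 0.0
```

```bash
python3 - <<'E'
from h import *
im=look([.488,-.213],.05,[(.045,.06),(.075,.1),(.1,.2)])
im=look([.572,-.075],.04,[(.045,.08),(.08,.1)])
cv2.imwrite("pics/s7.png",im)
E
```

```text
[0.4997 0.0695 0.2899]
0.045 0.06 66 [ 0.452 -0.223  0.045] [ 0.505 -0.175  0.06 ]
0.075 0.1 154 [ 0.456 -0.247  0.075] [ 0.517 -0.178  0.091]
[0.4994 0.0763 0.2899]
0.045 0.08 101 [ 0.552 -0.087  0.045] [ 0.591 -0.051  0.08 ]
0.08 0.1 59 [ 0.555 -0.085  0.081] [ 0.588 -0.055  0.098]
```

View pics/s7.png

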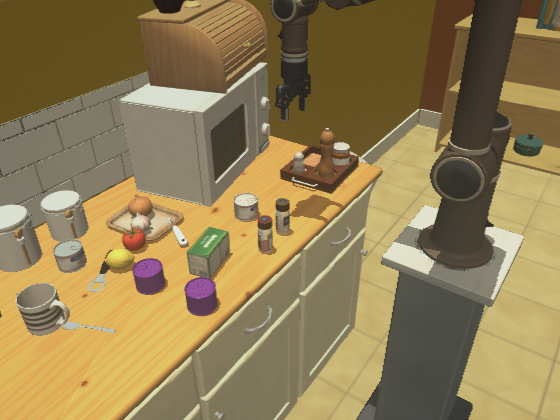

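All three stand in the caddy at (320,160). Now the tea box at (208,252).

Call:
send_rows:
  dp:
    - [0.011,-0.277,0]
    - [0.011,-0.277,0]
    - [0.011,-0.277,0]
    - [0.011,-0.277,0]
    - [0.011,-0.277,0]
  rot:
    - [0,0,0]
    - [0,0,0]
    - [0,0,0]
    - [0,0,0]
    - [0,0,0]

```text
time: 24.05
tool_pos: [0.5113, 0.3456, 0.2897]
ee_rot: [1.0, -0.0, 0.0, 0.0]
wrist_force: [0.9, -0.2, 0.2]
opening: 0.0859
grasp_force: 0.0
```

Call:
send_rows:
  dp:
    - [0.011,-0.277,0]
    - [0.011,-0.277,0]
    - [0,0,0]
    - [0,0,0]
    - [0,0,0]
  rot:
    - [0,0,0]
    - [0,0,0]
    - [0,0,-0.0572]
    - [0,0,-0.0572]
    - [0,0,-0.0572]

```text
time: 24.68
tool_pos: [0.5157, 0.4549, 0.2891]
ee_rot: [0.963, 0.269, -0.0, 0.0]
wrist_force: [0.3, 0.2, 0.1]
opening: 0.0854
grasp_force: 0.0
```

Call:
send_rows:
  dp:
    - [0,0,0]
    - [0,0,0]
    - [0,0,0]
    - [0,0,0]
    - [0,0,0]
  rot:
    - [0,0,-0.0572]
    - [0,0,-0.0572]
    - [0,0,-0.0572]
    - [0,0,-0.0572]
    - [0,0,-0.0572]

```text
time: 25.3
tool_pos: [0.5159, 0.4546, 0.2894]
ee_rot: [0.751, 0.66, -0.0, 0.0]
wrist_force: [0.3, -0.3, 0.0]
opening: 0.0858
grasp_force: 0.0
```

Call:
send_rows:
  dp:
    - [0,0,0]
    - [0,0,0]
    - [0,0,0]
    - [0,0,0]
  rot:
    - [0,0,-0.0572]
    - [0,0,-0.0572]
    - [0,0,0]
    - [0,0,0]

```text
time: 25.8
tool_pos: [0.5156, 0.455, 0.2896]
ee_rot: [0.624, 0.781, -0.0, 0.0]
wrist_force: [0.2, 1.1, 0.1]
opening: 0.0857
grasp_force: 0.0
```

```bash
cat >> h.py <<'E'
from scipy.spatial.transform import Rotation as Ro
def go(X,yaw=None):
    s=ctrl.sense();R=Ro.from_quat(s['ee_rot']);M=R.as_matrix()
    y=np.degrees(np.arctan2(M[1,0],M[0,0]))
    print(s['tool_pos'].round(4),"yaw_x",y.round(2),"tool shift units",(M.T@(np.array(X)-s['tool_pos'])/.2).round(4),"rotz units",None if yaw is None else round((y-yaw)/180,4))
E
python3 - <<'E'
from h import *
go([.515,.4645,.036],103.2)
P=cloud("scene",cams.capture("scene")[1]);q=P[(abs(P[...,2]-.076)<.006)&(P[...,1]>.36)&(P[...,1]<.52)&(P[...,0]>.45)&(P[...,0]<.6)]
print(cv2.minAreaRect(q[:,:2].astype(np.float32)))
E
```

```text
[0.5156 0.455  0.2896] yaw_x 102.78 tool shift units [0.0472 0.0078 1.2681] rotz units -0.0023
((0.5185829997062683, 0.45050644874572754), (0.06528416275978088, 0.12191977351903915), 12.557348251342773)
```

Call:
send_rows:
  dp:
    - [0.047,0.008,0.2]
    - [0,0,0.3]
    - [0,0,0.3]
    - [0,0,0]
    - [0,0,0]
  rot:
    - [0,0,0]
    - [0,0,0]
    - [0,0,0]
    - [0,0,0]
    - [0,0,0]

```text
time: 26.48
tool_pos: [0.5161, 0.466, 0.1321]
ee_rot: [0.623, 0.782, 0.002, 0.0]
wrist_force: [0.9, -0.5, 0.3]
opening: 0.0858
grasp_force: 0.0
```

```bash
python3 - <<'E'
from h import *
go([.515,.4645,.036],103)
E
```

```text
[0.5161 0.466  0.1321] yaw_x 102.92 tool shift units [-0.0067 -0.0084  0.4803] rotz units -0.0004
```

Call:
send_rows:
  dp:
    - [0,-0.006,0.15]
    - [0,0,0.15]
    - [0,0,0.15]
    - [0,0,0.02]
    - [0,0,0]
  rot:
    - [0,0,0]
    - [0,0,0]
    - [0,0,0]
    - [0,0,0]
    - [0,0,0]

```text
time: 27.1
tool_pos: [0.5156, 0.4663, 0.0391]
ee_rot: [0.623, 0.782, 0.002, 0.001]
wrist_force: [0.5, 0.5, 0.1]
opening: 0.085
grasp_force: 0.0
```

Call:
send_rows:
  dp:
    - [0,0,0]
    - [0,0,0]
    - [0,0,0]
    - [0,0,0]
  rot:
    - [0,0,0]
    - [0,0,0]
    - [0,0,0]
    - [0,0,0]
  jaw: 1
  newtons: 60

```text
time: 27.6
tool_pos: [0.5158, 0.4665, 0.0392]
ee_rot: [0.623, 0.782, 0.003, 0.001]
wrist_force: [1.0, 1.0, 6.2]
opening: 0.0662
grasp_force: 68.9
```

Call:
send_rows:
  dp:
    - [0,0,-0.1]
    - [0,0,-0.25]
    - [0,0,-0.28]
    - [0,0,-0.28]
    - [0,0,-0.28]
  rot:
    - [0,0,0]
    - [0,0,0]
    - [0,0,0]
    - [0,0,0]
    - [0,0,0]

```text
time: 28.22
tool_pos: [0.513, 0.4644, 0.2764]
ee_rot: [0.623, 0.782, -0.0, -0.0]
wrist_force: [0.2, 0.5, -1.2]
opening: 0.0658
grasp_force: 68.0
```

Call:
send_rows:
  dp:
    - [0,0,0]
    - [0,0,0]
  rot:
    - [0,0,0.025]
    - [0,0,0.025]

```text
time: 28.48
tool_pos: [0.5136, 0.4649, 0.2765]
ee_rot: [0.683, 0.73, 0.001, 0.0]
wrist_force: [-0.4, 0.4, -1.7]
opening: 0.0658
grasp_force: 68.1
```

```bash
python3 - <<'E'
from h import *
go([.5796+.015*-.07,-.1835+.015,.27],93.95)
im=look([.515,.455],.09,[(.2,.22),(.22,.24),(.24,.27),(.27,.3),(.3,.33)])
u,v=proj("scene",[.515,.45,.27]).astype(int)
cv2.imwrite("pics/s8.png",cv2.resize(im[v-60:v+60,u-70:u+70],None,fx=4,fy=4))
E
```

```text
[0.5136 0.4649 0.2765] yaw_x 93.8 tool shift units [-3.1814  0.1137  0.028 ] rotz units -0.0008
[0.5136 0.4649 0.2765]
0.22 0.24 51 [0.477 0.393 0.235] [0.541 0.51  0.24 ]
0.24 0.27 538 [0.476 0.386 0.24 ] [0.543 0.512 0.27 ]
0.27 0.3 559 [0.464 0.384 0.27 ] [0.542 0.512 0.3  ]
0.3 0.33 696 [0.451 0.384 0.3  ] [0.574 0.511 0.33 ]
```

View pics/s8.png

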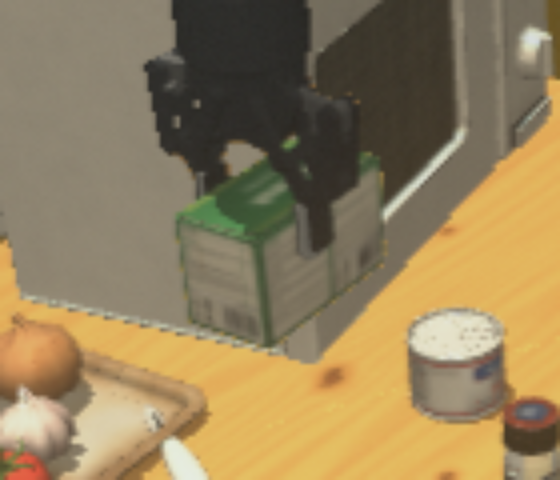

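The box is held level with its base at about 0.237 and well clear of the microwave. Carrying it.

Call:
send_rows:
  dp:
    - [-0.288,0.0105,0]
    - [-0.288,0.0105,0]
    - [-0.288,0.0105,0]
    - [-0.288,0.0105,0]
    - [-0.288,0.0105,0]
  rot:
    - [0,0,0]
    - [0,0,0]
    - [0,0,0]
    - [0,0,0]
    - [0,0,0]

```text
time: 29.15
tool_pos: [0.5434, 0.1763, 0.2743]
ee_rot: [0.682, 0.732, -0.0, 0.0]
wrist_force: [0.8, -0.4, -0.5]
opening: 0.0654
grasp_force: 68.1
```

Call:
send_rows:
  dp:
    - [-0.288,0.0105,0]
    - [-0.288,0.0105,0]
    - [-0.288,0.0105,0]
    - [-0.288,0.0105,0]
    - [-0.288,0.0105,0]
  rot:
    - [0,0,0]
    - [0,0,0]
    - [0,0,0]
    - [0,0,0]
    - [0,0,0]

```text
time: 29.78
tool_pos: [0.5738, -0.11, 0.2743]
ee_rot: [0.682, 0.731, 0.0, -0.0]
wrist_force: [0.7, 0.6, -1.5]
opening: 0.0656
grasp_force: 68.1
```

Call:
send_rows:
  dp:
    - [-0.28,0.0105,0]
    - [0,0,0]
    - [0,0,0]
  rot:
    - [0,0,0]
    - [0,0,0]
    - [0,0,0]

```text
time: 30.15
tool_pos: [0.5797, -0.1639, 0.2738]
ee_rot: [0.682, 0.731, 0.0, -0.001]
wrist_force: [-0.4, 0.2, -0.3]
opening: 0.0658
grasp_force: 68.1
```

```bash
python3 - <<'E'
from h import *
go([.5785,-.167,.12],93.95)
E
```

```text
[ 0.5797 -0.1639  0.2738] yaw_x 93.93 tool shift units [-0.016  -0.0062  0.769 ] rotz units -0.0001
```

Call:
send_rows:
  dp:
    - [-0.015,-0.006,0.25]
    - [0,0,0.29]
    - [0,0,0.22]
    - [0,0,0]
    - [0,0,0]
  rot:
    - [0,0,0]
    - [0,0,0]
    - [0,0,0]
    - [0,0,0]
    - [0,0,0]

```text
time: 30.78
tool_pos: [0.5807, -0.1666, 0.1238]
ee_rot: [0.682, 0.732, 0.001, 0.001]
wrist_force: [-0.1, -0.3, -1.3]
opening: 0.0658
grasp_force: 68.0
```

```bash
python3 - <<'E'
from h import *
go([.5785,-.167,.0475],93.95)
im=look([.5796,-.1835],.085,[(.1,.12),(.12,.14),(.145,.16)])
u,v=proj("scene",[.55,-.15,.08]).astype(int)
cv2.imwrite("pics/s9.png",cv2.resize(im[v-60:v+60,u-70:u+70],None,fx=4,fy=4))
E
```

```text
[ 0.5807 -0.1666  0.1238] yaw_x 94.05 tool shift units [-0.0007 -0.0122  0.3816] rotz units 0.0005
[ 0.5807 -0.1666  0.1238]
0.1 0.12 110 [ 0.539 -0.167  0.1  ] [ 0.612 -0.114  0.12 ]
0.12 0.14 130 [ 0.542 -0.245  0.12 ] [ 0.608 -0.115  0.14 ]
0.145 0.16 258 [ 0.533 -0.23   0.145] [ 0.625 -0.118  0.16 ]
```

View pics/s9.png

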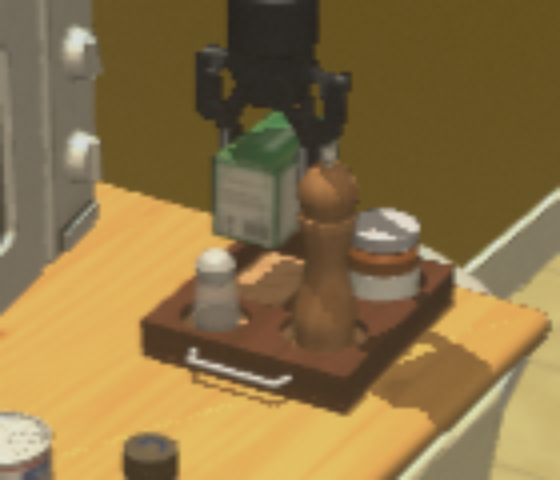

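Box is aligned over its rectangle, about 2–3 mm too far toward +y. Correcting and lowering.

Call:
send_rows:
  dp:
    - [-0.012,-0.005,0.1]
    - [0,0,0.12]
    - [0,0,0.08]
    - [0,0,0.04]
    - [0,0,0]
  rot:
    - [0,0,0]
    - [0,0,0]
    - [0,0,0]
    - [0,0,0]
    - [0,0,0]

```text
time: 31.45
tool_pos: [0.5781, -0.1696, 0.0533]
ee_rot: [0.682, 0.731, -0.0, -0.0]
wrist_force: [-0.2, 0.1, -1.1]
opening: 0.0657
grasp_force: 68.0
```

Call:
send_rows:
  dp:
    - [0,0,0.012]
    - [0,0,0.01]
    - [0,0,0.006]
    - [0,0,0.004]
    - [0,0,0]
  rot:
    - [0,0,0]
    - [0,0,0]
    - [0,0,0]
    - [0,0,0]
    - [0,0,0]

```text
time: 32.08
tool_pos: [0.5784, -0.1697, 0.0475]
ee_rot: [0.682, 0.731, 0.0, -0.0]
wrist_force: [0.1, -0.9, -1.2]
opening: 0.0657
grasp_force: 68.1
```

Call:
send_rows:
  dp:
    - [0,0,0.005]
    - [0,0,0.005]
    - [0,0,0]
  rot:
    - [0,0,0]
    - [0,0,0]
    - [0,0,0]

```text
time: 32.45
tool_pos: [0.5785, -0.1698, 0.0473]
ee_rot: [0.682, 0.731, -0.0, -0.0]
wrist_force: [-3.9, 0.7, 9.4]
opening: 0.0654
grasp_force: 69.3
```

Call:
send_rows:
  dp:
    - [0,0,0]
    - [0,0,0]
    - [0,0,0]
    - [0,0,0]
  rot:
    - [0,0,0]
    - [0,0,0]
    - [0,0,0]
    - [0,0,0]
  jaw: 0.1

```text
time: 32.95
tool_pos: [0.5784, -0.1696, 0.0453]
ee_rot: [0.682, 0.731, -0.0, -0.0]
wrist_force: [-0.4, -0.2, -0.3]
opening: 0.077
grasp_force: 0.0
```

Call:
send_rows:
  dp:
    - [0,0,-0.08]
    - [0,0,-0.2]
    - [0,0,-0.28]
    - [0,0,-0.28]
    - [0,0,-0.28]
  rot:
    - [0,0,0]
    - [0,0,0]
    - [0,0,0]
    - [0,0,0]
    - [0,0,0]

```text
time: 33.58
tool_pos: [0.5784, -0.1696, 0.2727]
ee_rot: [0.682, 0.731, 0.0, 0.001]
wrist_force: [0.4, -0.2, -0.5]
opening: 0.0769
grasp_force: 0.0
```

Call:
send_rows:
  dp:
    - [0.28,0,-0.1]
    - [0.28,0,0]
    - [0.28,0,0]
    - [0.28,0,0]
    - [0,0,0]
  rot:
    - [0,0,0]
    - [0,0,0]
    - [0,0,0]
    - [0,0,0]
    - [0,0,0]

```text
time: 34.2
tool_pos: [0.5625, 0.0575, 0.2908]
ee_rot: [0.68, 0.733, 0.001, 0.0]
wrist_force: [1.2, 0.0, 0.2]
opening: 0.0767
grasp_force: 0.0
```

```bash
python3 - <<'E'
from h import *
im=look([.5796,-.1835],.06,[(.045,.07),(.07,.1)])
for X in([.572,-.075],[.48,-.103],[.488,-.213],[.437,.22],[.428,.318],[.581,.21]):look(X,.042,[(.045,.22)])
t,d=cams.capture("top");P=cloud("top",d);q=P[(abs(P[...,2]-.083)<.01)&(abs(P[...,0]-.58)<.06)&(abs(P[...,1]+.1835)<.075)];print(len(q),cv2.minAreaRect(q[:,:2].astype(np.float32)),np.median(q[:,2]))
u,v=proj("scene",[.55,-.15,.08]).astype(int)
a=cv2.resize(im[v-60:v+60,u-60:u+60],None,fx=3.3,fy=3.3);b=cv2.resize(t[140:260,360:480],None,fx=3.3,fy=3.3)
cv2.imwrite("pics/s10.png",np.hstack([a,b]))
E
```

```text
[0.5625 0.0575 0.2908]
0.045 0.07 82 [ 0.539 -0.177  0.045] [ 0.589 -0.124  0.07 ]
0.07 0.1 230 [ 0.541 -0.24   0.07 ] [ 0.612 -0.124  0.086]
[0.5628 0.0555 0.2907]
0.045 0.22 164 [ 0.552 -0.09   0.045] [ 0.587 -0.052  0.099]
[0.563  0.0542 0.2905]
0.045 0.22 572 [ 0.454 -0.121  0.045] [ 0.504 -0.076  0.196]
[0.5631 0.0533 0.2903]
0.045 0.22 292 [ 0.453 -0.247  0.045] [ 0.517 -0.178  0.092]
[0.5632 0.0528 0.2901]
0.045 0.22 316 [0.415 0.201 0.045] [0.461 0.243 0.109]
[0.5632 0.0525 0.2899]
0.045 0.22 359 [0.405 0.297 0.045] [0.448 0.341 0.108]
[0.5632 0.0524 0.2897]
0.045 0.22 315 [0.545 0.17  0.045] [0.621 0.25  0.059]
1071 ((0.5766732096672058, -0.1826682984828949), (0.06301992386579514, 0.11576313525438309), 3.927044630050659) 0.08321566070557972
```

View pics/s10.png

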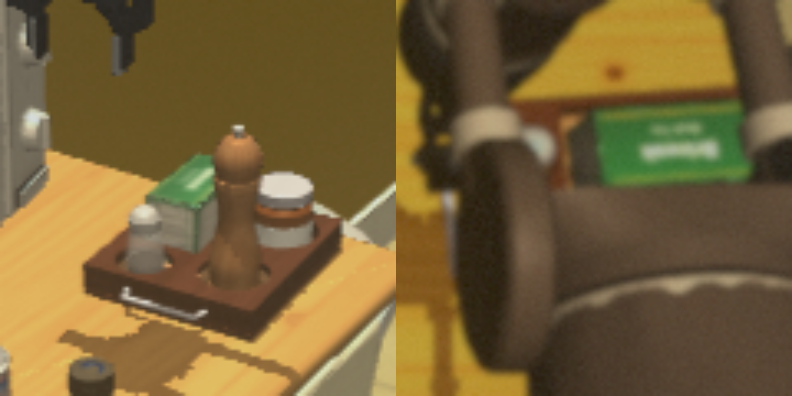

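All four things stand upright in their own openings: the tea box top is at 0.083 and level. The cook's jars and tin are unmoved, and the gripper is clear.

```bash
python3 -c "
from workcell import order;print(order.hand_in())"
```

```text
the job is handed in; nothing more can be done
None
```

The salt shaker, pepper mill, jam jar and tea box were lowered in that order and stand upright in their openings; the cook's two spice jars and tin were left in place, and the job was handed in at about 35 s.

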